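Refill the laundry-tablet dispenser from the tray

ROBOT

A 7-joint arm with a two-finger parallel gripper is mounted at the origin on the work surface. World frame = base frame: x ahead of the robot, y to its left, z up, the work surface at z = 0. Lengths are in mm, angles in rad, forces in N, time in s.
With the tool pointing down it reaches from about 400 to 875 mm from the base axis. Payload 4.4 kg.
Tool frame: the origin (TCP) lies at the very end of the fingers, on their centre line; the grasp point (between the pads) lies 19 mm behind it; z points along the fingers, y is the line along which they close (so a half turn about z gives the same grasp; the last joint's range is limited). The gripper opens to 85 mm and grips with 20 to 120 N. Pads are 22 mm wide; open, the fingers measure 114 mm over their backs; the gripper's body (76 mm by 85 mm) begins 54 mm behind the grasp point. The pads swing forward as they close: fully open they stand 13 mm farther back than shut.
Start: joints at [-1.322, 0.628, 0.038, 1.517, -0.027, 0.996, -0.02], TCP at [201.233, 618.08, 231.313] pointing down, gripper open.
Joint ranges: [-3.06, 3.06], [-0.37, 2.12], [-1.25, 1.32], [0.18, 2.47], [-1.1, 4.24], [0.23, 1.98], [-2.94, 2.94]. Speed limits (rad/s): [2.57, 2.57, 3.14, 3.14, 3.14, 3.14, 3.14].

INTERFACE

Orientations are given as [roll, pitch, yaw] about the fixed x, y, z axes, in that order (R = Rz(yaw) Ry(pitch) Rx(roll)).
In Python, from cell import status, get_image, ctrl, models gives the robot as it stands.
- The arm moves only by the shell command python3 -m handwheel 'ROWS' [OPENING]. ROWS is JSON, a list of rows, each an object with "delta_pos": the shift along the world's x, y, z in cm, a list of three; "yaw": the turn about the world's z in rad. A call has 1 to 10 rows; each row shifts and turns the commanded pose from where the row before left it; what a row does not reach is not made up. A row lasts 1/12 s, in which the tool goes at most 41.7 mm and 7.16 degrees, less where a joint would pass 70% of its speed; a pose out of reach is approached as far as the arm can. A call is refused whole if a number of a shift passes 4.17 or a number of a turn 0.125, either way. A call with a gripper value outside its range is refused whole. OPENING is the opening, from -1 (shut) to 1 (fully open), set as the call begins (- or left out, the last holds). The fingers move at their own pace and stop on an object; the grip force is fixed at half the most. Time passes only in rows, so rows that do not move let the fingers close. It gives the time, the measured TCP pose, the force, the opening and the grip force at its end, in the units of the state.
- status.read_state(): the state, without advancing time (a new reading comes with each control period).
- get_image(name): name is "scene" or "top" or "wrist"; returns a dict with "color" (384x512x3 uint8, red, green, blue), "z_map" (384x512 float32, mm along the optical axis (not along the pixel's ray), 0 where there is no reading), "fx", "fy", "cx", "cy" (pixels), "position" and "rotation" of the camera in the world; the wrist camera has in their place "hand_eye" (4x4, takes a point from camera to tool coordinates, whose origin is the TCP and whose axes are the flange's). Camera axes: x right, y up, looking along -z (the intrinsics and any distortion apply to the point x, -y, -z); pixel columns grow to the right and rows downward; lengths in mm; the calibration is good to about 2 mm. A picture is of the moment at which its call begins: read the wrist's pose just before it.
- ctrl.finish_job(): hands the job in; it is judged then, once.
Trained networks look in a picture, given as the dict that the camera call returned (one of the last four; its "shot" number tells which), for a name from the list of things; names that differ only in an ending like _2 or _b are one class to them, and where a whole thing is asked for, a point or a joint stands for the part that bears it (a point fixed in the world has none). Each returns a list of dicts, best first, with "score" (0 to 1); they miss things now and then, are a little off and sometimes report something else, mostly with a low value. They report only what shows in the picture. A call takes as long as a camera call. They do not tell look-alikes from the thing itself.
- models.boxes_of(picture, name): "rect" ([left, top, right, bottom] in pixels, round what is visible of it).
The state is a dict: "clock": time; "qpos": joint angles; "qd": joint speeds; "tau": joint torques, N m; "eef_pos": TCP position; "tool_rot": TCP orientation; "force": force on the tool from outside, world axes, zero at the start; "torque": the same for the moment, N m; "width": finger opening in mm; "gripper_force": force on a finger pad.
Only numpy, scipy, OpenCV 4.12 (cv2) and the standard library are available. Lean on these libraries where they do the work, as an engineer would, in place of code of your own. Each camera call takes 0.05 s, during which the arm holds its last target. There are 200 camera calls.

TASK

Refill the tablet dispenser: pick up the tray by its black grip and tip all four detergent tablets off its open lip into the hopper, without touching the tablets with the gripper. Then set the empty tray back down flat on the counter, let go, and lastly turn the key in the dispenser's switch clockwise all the way to its stop to put it back in service. Leave the bottle, cup and jar where they are.

Things in the scene. Friction and masses are not known exactly. Their poses are not given: they have to be found in the camera images.
- tray: bare steel tray, 130 x 94 mm, about 0.22 kg, starting flat on the counter, open lip roughly towards the robot (-x), black grip away from it. Origin: centre of the underside, z up. Floor 4 mm thick, x = -70 to +60 mm. Side and back walls 20 mm high, 88 mm apart inside; back wall at x = +58 mm. Loose tablets begin to slide at a tilt of 25 to 34 degrees, differing by run; 45 always does
- tray_lip (a point): middle of the tray's open front lip at the underside, 70 mm ahead of the tray's origin (-x); axes as the tray's. Tablets slide off here when the lip is lowered
- tray_grip (a point): grasp point inside the black upright grip block behind the tray's back wall: x = +81 mm from the tray's origin, 52 mm above its underside; axes as the tray's. The block is 22 mm (x) by 28 mm (y) and reaches from the underside to 74 mm, so 22 mm above this point
- tab1: white detergent tablet, 32 x 32 mm and 18 mm thick, about 30 g, lying loose on the tray. Origin: centre of its underside, z up through its thickness
- tab2: second tablet, same as tab1
- tab3: third tablet, same as tab1
- tab4: fourth tablet, same as tab1
- unit: white steel tablet dispenser fixed on the counter, 160 mm (x) by 240 mm (y), flat top 110 mm high. Origin: centre of its underside; x points away from its front, which faces roughly the robot, z up. In its top are the hopper mouth (centre y = +40 mm) and, beside it, the key switch (x = 0, y = -72.5 mm)
- hopper (a point): centre of the hopper mouth, level with the dispenser's top; axes as the dispenser's. The mouth is 120 mm (x) by 130 mm (y), straight-walled, 80 mm deep. On its front edge (x = -60 to -64 mm) a steel guard plate stands 27 mm above the top; its other edges are level with the top, the dispenser ending at x = +80 mm
- key (a joint): turn of the key in its switch, rad: grows clockwise seen from above, stop at 1.4 (about 80 degrees). It starts between 0 and 0.25, turns stiffly (about 0.06 N m) and stays where it is left
- key_grip (a point): middle of the steel key bow, a flat upright plate standing up from the switch on the dispenser's top: 36 mm long (this point's x), 10 mm thick (y), 26 mm high (z). The point is on the turning axis, 39 mm above the dispenser's top; the bow reaches 13 mm above and below it. The point turns with the key; at joint 0 the bow's length lies along the dispenser's x
- bottle: bystander: white bottle, 68 mm across, 170 mm tall; origin under its centre
- cup: bystander: grey plastic cup, 80 mm across, 80 mm tall; origin under its centre
- jar: bystander: glass jar, 76 mm across, 100 mm tall; origin under its centre
There are look-alikes about, which are no part of the job. Leave any green or purple look-alike of the tray alone.

How it is judged:
By the outcome, as a careful person would: the job done as asked, in the order asked, and still so for the second after the job is handed in, with the robot touching nothing.
It also fails if it takes over 72 s, if anything falls off the work surface, if the arm or the gripper's body presses on something with over 40 N, if the wrist force passes 120 N, or if a joint passes its speed limit or range.

## Working session

There is one attempt and no reset: what is moved stays moved. The work goes in short steps, Python scripts to look and compute and a shell command to move; the robot and the scene stay as the last step left them, time stands still between calls to the robot, and variables do not carry over. Pictures are saved under pics/ and viewed, at most 14 in all, crops included, and the job is handed in when it is done.

```bash
ls; mkdir -p pics; cat > h.py <<'E'
import numpy as np, cv2
from cell import status,get_image,ctrl,models
from scipy.spatial.transform import Rotation as R
def cloud(p):
    z=p["z_map"].astype(float); h,w=z.shape; v,u=np.mgrid[:h,:w]
    c=np.stack([(u-p["cx"])*z/p["fx"],-(v-p["cy"])*z/p["fy"],-z],-1)
    W=c@np.array(p["rotation"]).T+np.array(p["position"]); W[z==0]=np.nan
    return W
def save(p,n): cv2.imwrite(f"pics/{n}.png",p["color"][...,::-1])
E
python3 - <<'E'
from h import *
s=status.read_state();print({k:np.round(v,3).tolist() for k,v in s.items()})
ims=[]
for n in("scene","top"):
    p=get_image(n);np.savez(f"{n}0.npz",c=p["color"],W=cloud(p)); print(n,[k for k in p], p["position"],np.round(p["rotation"],2).tolist())
    ims.append(p["color"])
    for o in("tray","unit","key_grip","tab1","bottle","cup","jar"):
        W=cloud(p)
        for b in models.boxes_of(p,o)[:5]:
            l,t,r,bb=[int(round(x)) for x in b["rect"]]
            print(o,round(b["score"],2),[l,t,r,bb],np.round(np.nanmedian(W[t:bb,l:r].reshape(-1,3),0)))
    cv2.imwrite(f"pics/{n}0.png",cv2.resize(p["color"][...,::-1],(768,576)))
E
```

```text
pics
{'clock': 0.0, 'qpos': [-1.322, 0.629, 0.038, 1.518, -0.027, 0.996, -0.02], 'qd': [0.001, 0.001, -0.0, 0.0, -0.001, 0.0, -0.0], 'tau': [-0.0, -56.34, 1.226, -19.344, 0.011, 0.011, 0.0], 'eef_pos': [201.021, 617.469, 230.362], 'tool_rot': [-3.14, 0.0, 2.827], 'force': [0.122, 0.208, -1.281], 'torque': [0.005, -0.013, 0.034], 'gripper_force': 0.0, 'width': 85.654}Traceback (most recent call last):
  File "<stdin>", line 5, in <module>
  File "h.py", line 7, in cloud
    W=c@np.array(p["rotation"]).T+np.array(p["position"]); W[z==0]=np.nan
      ~~~~~~~~~~~~~~~~~~~~~~~~~~~^~~~~~~~~~~~~~~~~~~~~~~~
ValueError: operands could not be broadcast together with shapes (384,512) (3,)
```

```bash
python3 - <<'E'
from h import *
for n in("scene","top","wrist"):
    p=get_image(n);print({k:(np.round(v,3).tolist() if np.size(v)<20 else np.shape(v)) for k,v in p.items()})
E
```

```text
{'color': (384, 512, 3), 'z_map': (384, 512), 'fx': 487.123, 'fy': 487.123, 'cx': 258.216, 'cy': 188.801, 'position': [1322.172, -305.854, 956.919], 'rotation': [0.759, 0.007, 1.279], 'shot': 2}
{'color': (384, 512, 3), 'z_map': (384, 512), 'fx': 458.262, 'fy': 458.262, 'cx': 251.322, 'cy': 192.748, 'position': [417.024, -61.767, 1285.777], 'rotation': [0.108, 0.007, -1.542], 'shot': 3}
{'color': (384, 512, 3), 'z_map': (384, 512), 'fx': 332.289, 'fy': 332.289, 'cx': 254.914, 'cy': 199.45, 'hand_eye': [[-0.0, 0.956, 0.294, 75.699], [1.0, 0.0, -0.0, 0.325], [-0.001, 0.294, -0.956, -141.983], [0.0, 0.0, 0.0, 1.0]], 'shot': 4}
```

```bash
sed -i 's/np.array(p\["rotation"\]).T/R.from_euler("xyz",p["rotation"]).as_matrix().T/' h.py
python3 - <<'E'
from h import *
for n in("scene","top"):
    p=get_image(n);W=cloud(p);np.savez(f"{n}0.npz",c=p["color"],W=W)
    for o in("tray","unit","key_grip","tab1","bottle","cup","jar"):
        for b in models.boxes_of(p,o)[:5]:
            l,t,r,bb=[int(round(x)) for x in b["rect"]]
            print(n,o,round(b["score"],2),[l,t,r,bb],np.round(np.nanmedian(W[t:bb,l:r].reshape(-1,3),0)))
    cv2.imwrite(f"pics/{n}0.png",cv2.resize(p["color"][...,::-1],(768,576)))
E
```

```text
scene tray 0.84 [203, 125, 253, 183] [294. -97.   2.]
scene tray 0.83 [122, 156, 179, 224] [ 370. -333.    1.]
scene tray 0.75 [196, 206, 238, 260] [ 573. -197.    9.]
scene tray 0.57 [103, 231, 176, 294] [ 607. -391.    2.]
scene unit 0.7 [312, 136, 422, 218] [554. 213.  73.]
scene key_grip 0.62 [218, 222, 229, 236] [ 573. -178.   21.]
scene tab1 0.68 [204, 205, 216, 218] [ 506. -197.   20.]
scene tab1 0.67 [214, 208, 231, 221] [ 524. -169.   19.]
scene tab1 0.67 [202, 221, 213, 237] [ 561. -216.   21.]
scene tab1 0.59 [216, 220, 231, 237] [ 569. -178.   20.]
scene bottle 0.56 [194, 261, 232, 316] [ 768. -245.   67.]
scene bottle 0.44 [202, 207, 217, 220] [ 512. -200.   20.]
scene cup 0.94 [403, 224, 447, 272] [780. 258.  27.]
scene jar 0.6 [193, 262, 228, 317] [ 769. -250.   72.]
scene jar 0.59 [194, 206, 238, 258] [ 569. -199.    9.]
top tray 0.84 [241, 249, 298, 310] [ 319. -104.    1.]
top tray 0.78 [343, 161, 404, 198] [ 603. -391.    2.]
top tray 0.69 [334, 227, 380, 290] [ 383. -345.    2.]
top tray 0.61 [278, 156, 322, 219] [ 576. -184.    3.]
top unit 0.57 [102, 150, 211, 233] [547. 212.  33.]
top tab1 0.5 [302, 191, 320, 202] [ 550. -213.   19.]
top tab1 0.46 [285, 198, 301, 213] [ 524. -165.   17.]
top bottle 0.67 [212, 96, 241, 128] [760.  22. 104.]
top cup 0.68 [127, 88, 162, 122] [796. 261.   8.]
top jar 0.69 [311, 106, 340, 138] [ 744. -241.   95.]
top jar 0.19 [212, 96, 241, 127] [760.  22. 105.]
```

View pics/top0.png

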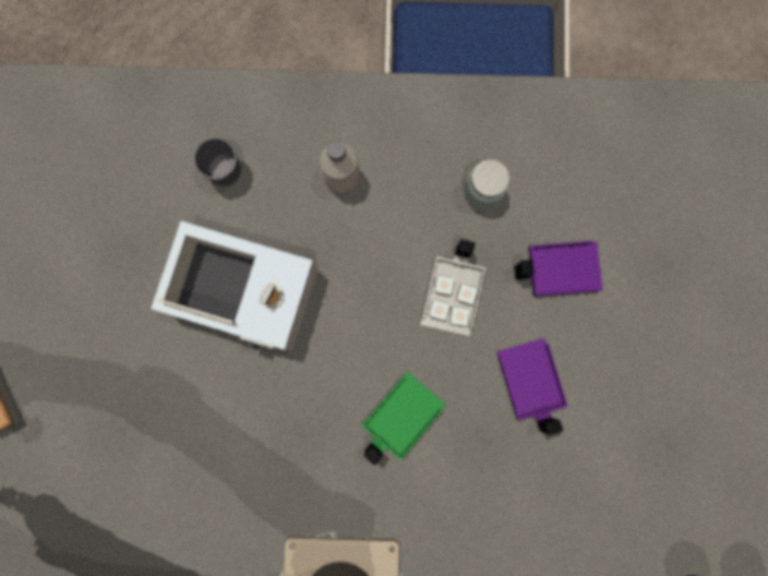

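View pics/scene0.png

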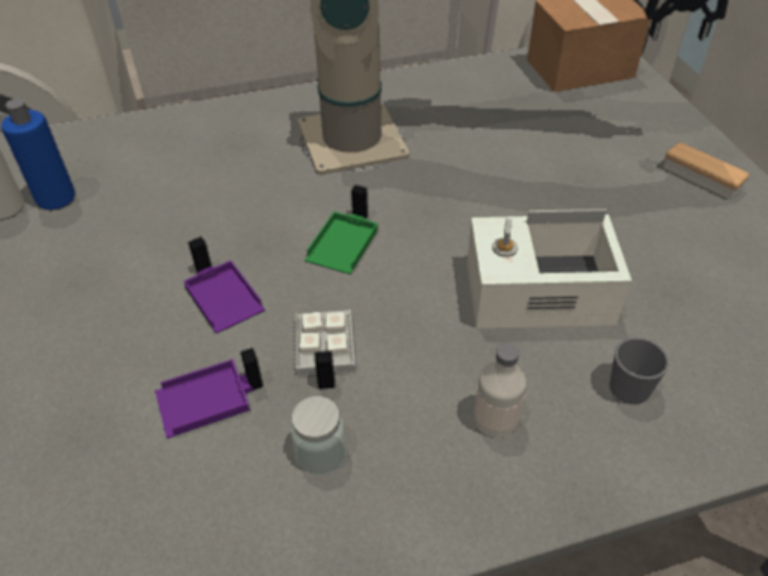

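```bash
python3 - <<'E'
from h import *
for n in("top","scene"):
    d=np.load(f"{n}0.npz");W=d["W"].reshape(-1,3);C=d["c"].reshape(-1,3).astype(int)
    def box(x0,x1,y0,y1,z0,z1): return (W[:,0]>x0)&(W[:,0]<x1)&(W[:,1]>y0)&(W[:,1]<y1)&(W[:,2]>z0)&(W[:,2]<z1)
    def rect(m,s):
        P=W[m];print(n,s,m.sum(),"med",np.round(np.median(P,0),1),"minrect",[np.round(a,1).tolist() for a in cv2.minAreaRect(P[:,:2].astype(np.float32))])
    rect(box(580,720,-290,-150,66,82),"grip top")
    rect(box(580,720,-290,-150,30,82),"grip all")
    b=box(480,660,-290,-130,-20,28)&(C.min(1)>120)
    rect(b,"tray bright")
    rect(box(480,640,-290,-130,14,30),"tray high")
    rect(box(400,720,50,400,104,116),"unit top")
    rect(box(400,720,50,400,124,145),"guard/key")
    rect(box(400,720,50,200,125,170),"key")
    print("table z",np.round(np.nanmedian(W[box(450,520,0,100,-20,20)][:,2]),1))
    for s,a in(("bottle",(700,840,-20,70,30,200)),("jar",(690,800,-300,-190,30,120)),("cup",(730,850,200,320,20,100))): rect(box(*a),s)
E
```

```text
top grip top 117 med [ 635.7 -212.2   72.6] minrect [[673.2, -224.5], [31.6, 115.5], 66.0]
top grip all 196 med [ 638.5 -215.2   69.3] minrect [[674.8, -222.3], [38.6, 116.9], 65.1]
top tray bright 1620 med [ 547.3 -188.5    6.5] minrect [[549.4, -191.8], [98.9, 139.9], 78.0]
top tray high 713 med [ 545.2 -192.8   20.2] minrect [[565.0, -193.6], [94.1, 140.6], 78.5]
top unit top 3163 med [540.1 156.1 109.2] minrect [[546.9, 201.7], [241.4, 161.9], 74.9]
top guard/key 102 med [500.6 242.6 136.3] minrect [[501.8, 217.2], [50.6, 199.5], 6.4]
top key 92 med [525.7 130.2 159.9] minrect [[506.5, 155.3], [21.0, 100.7], 40.4]
table z -0.8
top bottle 679 med [759.5  21.6 115.3] minrect [[769.7, 24.4], [63.3, 67.5], 8.9]
top jar 726 med [ 742.2 -239.4   97.2] minrect [[748.0, -242.0], [72.5, 69.9], 14.8]
top cup 524 med [789.7 258.   60.7] minrect [[779.7, 250.9], [78.3, 77.4], 61.2]
scene grip top 108 med [ 636.2 -208.5   72.6] minrect [[633.0, -208.0], [25.6, 24.7], 77.2]
scene grip all 223 med [ 641.3 -209.1   65.7] minrect [[633.3, -208.3], [28.1, 24.8], 79.2]
scene tray bright 1168 med [ 550.3 -186.7   18.3] minrect [[572.5, -192.4], [126.7, 186.6], 84.9]
scene tray high 748 med [ 549.8 -190.4   20.5] minrect [[568.8, -195.1], [94.1, 149.5], 78.3]
scene unit top 2463 med [558.7 154.5 109.5] minrect [[549.5, 200.5], [241.9, 166.5], 74.1]
scene guard/key 260 med [501.3 251.2 132.4] minrect [[505.7, 215.8], [55.9, 203.6], 8.6]
scene key 93 med [535.2 128.1 154.3] minrect [[510.0, 154.5], [23.4, 102.6], 38.9]
table z -0.4
scene bottle 1412 med [790.6  13.7 108.6] minrect [[781.8, 18.9], [68.4, 53.3], 55.2]
scene jar 1369 med [ 770.2 -247.1   95.9] minrect [[755.9, -245.6], [71.8, 71.3], 34.9]
scene cup 1149 med [779.8 252.9  56.2] minrect [[780.7, 249.5], [77.4, 81.4], 51.5]
```

```bash
python3 -m handwheel '[{"delta_pos":[1.67,-3.18,0],"yaw":0.05},{"delta_pos":[1.67,-3.18,0],"yaw":0.055},{"delta_pos":[1.67,-3.18,0],"yaw":0},{"delta_pos":[1.67,-3.18,0],"yaw":0},{"delta_pos":[1.67,-3.18,0],"yaw":0},{"delta_pos":[1.67,-3.18,0],"yaw":0},{"delta_pos":[1.67,-3.18,0],"yaw":0},{"delta_pos":[1.67,-3.18,0],"yaw":0},{"delta_pos":[1.67,-3.18,0],"yaw":0}]' 1
python3 -m handwheel '[{"delta_pos":[1.67,-3.18,0],"yaw":0},{"delta_pos":[1.67,-3.18,0],"yaw":0},{"delta_pos":[1.67,-3.18,0],"yaw":0},{"delta_pos":[1.67,-3.18,0],"yaw":0},{"delta_pos":[1.67,-3.18,0],"yaw":0},{"delta_pos":[1.67,-3.18,0],"yaw":0},{"delta_pos":[1.67,-3.18,0],"yaw":0},{"delta_pos":[1.67,-3.18,0],"yaw":0},{"delta_pos":[1.67,-3.18,0],"yaw":0}]'
python3 -m handwheel '[{"delta_pos":[1.67,-3.18,0],"yaw":0},{"delta_pos":[1.67,-3.18,0],"yaw":0},{"delta_pos":[1.67,-3.18,0],"yaw":0},{"delta_pos":[1.67,-3.18,0],"yaw":0},{"delta_pos":[1.67,-3.18,0],"yaw":0},{"delta_pos":[1.67,-3.18,0],"yaw":0},{"delta_pos":[1.67,-3.18,-1],"yaw":0},{"delta_pos":[1.67,-3.18,-1],"yaw":0},{"delta_pos":[0,0,-1],"yaw":0}]'
python3 - <<'E'
from h import *
s=status.read_state();T=np.eye(4);T[:3,:3]=R.from_euler("xyz",s["tool_rot"]).as_matrix();T[:3,3]=s["eef_pos"]
print(np.round(s["eef_pos"],1),np.round(s["tool_rot"],3),np.round(s["qpos"],2))
p=get_image("wrist")
def wcloud(p,T):
    M=T@np.array(p["hand_eye"]);q=dict(p);q["rotation"]=R.from_matrix(M[:3,:3]).as_euler("xyz");q["position"]=M[:3,3];return cloud(q)
W=wcloud(p,T);np.savez("w1.npz",W=W,c=p["color"])
save(p,"w1")
P=W.reshape(-1,3);C=p["color"].reshape(-1,3)
m=(np.abs(P[:,0]-635)<50)&(np.abs(P[:,1]+209)<50)&(np.abs(P[:,2]-74)<6)
print(m.sum(),P[m].mean(0),cv2.minAreaRect(P[m][:,:2].astype(np.float32)))
m=(P[:,0]>470)&(P[:,0]<610)&(np.abs(P[:,1]+192)<80)&(P[:,2]>2.5)&(P[:,2]<30)
print(m.sum(),cv2.minAreaRect(P[m][:,:2].astype(np.float32)))
E
```

```text
clock: 1.75
eef_pos: [352.2, 330.4, 231.6]
tool_rot: [3.141, 0.0, 2.932]
force: [0.8, -1.0, 0.4]
width: 85.3
gripper_force: 0.0
clock: 2.5
eef_pos: [502.6, 44.0, 231.6]
tool_rot: [3.141, 0.001, 2.932]
force: [-0.8, 1.3, 0.1]
width: 85.5
gripper_force: 0.0
clock: 3.25
eef_pos: [637.0, -218.5, 200.8]
tool_rot: [-3.135, 0.005, 2.923]
force: [0.0, -1.0, 0.9]
width: 85.3
gripper_force: 0.0
[ 637.  -218.5  200.8] [-3.135  0.005  2.923] [ 0.24  0.69  0.08  1.48 -0.06  0.96  1.69]
837 [ 630.23079628 -208.62401173   73.02766891] ((630.8136596679688, -208.64077758789062), (27.174665451049805, 21.86756134033203), 77.10813903808594)
13766 ((547.8726806640625, -191.54432678222656), (94.23616027832031, 131.80130004882812), 78.33866119384766)
```

View pics/w1.png

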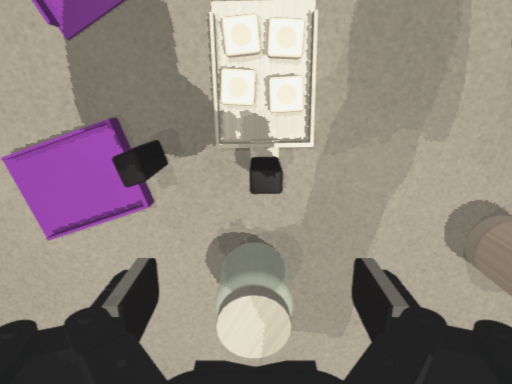

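```bash
python3 -m handwheel '[{"delta_pos":[-0.3,0,-2.5],"yaw":0},{"delta_pos":[0,0,-3],"yaw":0},{"delta_pos":[0,0,-3],"yaw":0},{"delta_pos":[0,0,-3],"yaw":0},{"delta_pos":[0,0,-2],"yaw":0},{"delta_pos":[0,0,-2],"yaw":0},{"delta_pos":[0,0,-1.5],"yaw":0},{"delta_pos":[0,0,0],"yaw":0},{"delta_pos":[0,0,0],"yaw":0}]'
python3 -m handwheel '[{"delta_pos":[0,0,0],"yaw":0},{"delta_pos":[0,0,0],"yaw":0},{"delta_pos":[0,0,0],"yaw":0},{"delta_pos":[0,0,0],"yaw":0},{"delta_pos":[0,0,0],"yaw":0},{"delta_pos":[0,0,0],"yaw":0},{"delta_pos":[0,0,0],"yaw":0},{"delta_pos":[0,0,0],"yaw":0}]' -1
```

```text
clock: 4.05
eef_pos: [632.1, -208.0, 31.1]
tool_rot: [3.141, -0.001, 2.932]
force: [0.5, 0.8, 0.7]
width: 85.2
gripper_force: 0.0
clock: 4.72
eef_pos: [633.0, -209.0, 32.3]
tool_rot: [-3.141, 0.001, 2.932]
force: [-0.3, 0.1, 6.2]
width: 27.4
gripper_force: 60.3
```

```bash
python3 -m handwheel '[{"delta_pos":[0,0,0.5],"yaw":0},{"delta_pos":[0,0,0.5],"yaw":0},{"delta_pos":[0,0,0.5],"yaw":0},{"delta_pos":[0,0,0.5],"yaw":0},{"delta_pos":[0,0,0.5],"yaw":0},{"delta_pos":[0,0,0.5],"yaw":0},{"delta_pos":[0,0,0],"yaw":0},{"delta_pos":[0,0,0],"yaw":0}]'
cat >> h.py <<'E'
def wc():
    s=status.read_state();T=np.eye(4);T[:3,:3]=R.from_euler("xyz",s["tool_rot"]).as_matrix();T[:3,3]=s["eef_pos"]
    p=get_image("wrist");M=T@np.array(p["hand_eye"]);q=dict(p);q["rotation"]=R.from_matrix(M[:3,:3]).as_euler("xyz");q["position"]=M[:3,3]
    return p,cloud(q),T
def unitframe(P,o=(548,201),a=-15.5):
    c,s=np.cos(np.radians(a)),np.sin(np.radians(a));d=P-np.array([*o,0]);return np.stack([d[...,0]*c+d[...,1]*s,-d[...,0]*s+d[...,1]*c,d[...,2]-110],-1)
E
python3 - <<'E'
from h import *
p,W,T=wc();save(p,"w2")
# in tool frame: tool x points towards lip
L=(W-T[:3,3])@T[:3,:3]
for y in(-45,-5,5,45):
    m=(np.abs(L[...,1]-y)<3)&(L[...,2]<60)&(L[...,0]>10);q=L[m]
    print(y,[(int(x),np.round(T[2,3]-np.median(q[np.abs(q[:,0]-x)<4,2]),1)) for x in range(20,160,12) if (np.abs(q[:,0]-x)<4).sum()>3])
E
```

```text
clock: 5.38
eef_pos: [632.7, -208.8, 61.8]
tool_rot: [-3.142, 0.001, 2.932]
force: [-0.5, 0.4, -3.5]
width: 27.4
gripper_force: 59.4
-45 [(20, np.float64(48.6)), (32, np.float64(43.7)), (44, np.float64(43.6)), (56, np.float64(44.3)), (68, np.float64(48.0)), (80, np.float64(47.4)), (92, np.float64(45.9)), (104, np.float64(43.5)), (116, np.float64(36.7))]
-5 [(20, np.float64(43.3)), (32, np.float64(33.1)), (44, np.float64(32.7)), (56, np.float64(32.9)), (68, np.float64(32.8)), (80, np.float64(32.8)), (92, np.float64(32.9)), (104, np.float64(33.0)), (116, np.float64(33.6))]
5 [(20, np.float64(43.1)), (32, np.float64(33.2)), (44, np.float64(32.8)), (56, np.float64(33.4)), (68, np.float64(49.4)), (80, np.float64(49.9)), (92, np.float64(32.7)), (104, np.float64(42.2)), (116, np.float64(50.0))]
45 [(20, np.float64(48.6)), (32, np.float64(43.6)), (44, np.float64(44.2)), (56, np.float64(44.2)), (68, np.float64(44.5)), (80, np.float64(44.7)), (92, np.float64(44.2)), (104, np.float64(44.7)), (116, np.float64(38.6))]
```

View pics/w2.png

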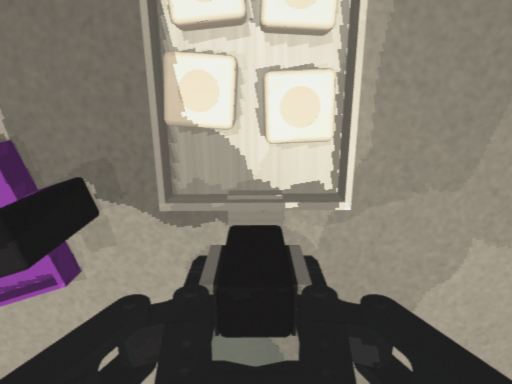

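```bash
python3 -m handwheel '[{"delta_pos":[0,0,1],"yaw":0},{"delta_pos":[0,0,2],"yaw":0},{"delta_pos":[0,0,2],"yaw":0},{"delta_pos":[0,0,2],"yaw":0},{"delta_pos":[0,0,2],"yaw":0},{"delta_pos":[0,0,2],"yaw":0},{"delta_pos":[0,0,2],"yaw":0},{"delta_pos":[0,0,1.5],"yaw":0},{"delta_pos":[0,0,1],"yaw":0},{"delta_pos":[0,0,0],"yaw":0}]'
python3 -m handwheel '[{"delta_pos":[0,0.5,0],"yaw":0},{"delta_pos":[0,1,0],"yaw":0},{"delta_pos":[0.1,1.5,0],"yaw":0},{"delta_pos":[0.2,2,0],"yaw":-0.01},{"delta_pos":[0.2,2.5,0],"yaw":-0.01},{"delta_pos":[0.2,2.5,0],"yaw":-0.01},{"delta_pos":[0.2,2.5,0],"yaw":-0.01},{"delta_pos":[0.2,2.5,0],"yaw":-0.01},{"delta_pos":[0.2,2.5,0],"yaw":-0.01},{"delta_pos":[0.2,2.5,0],"yaw":0}]'
python3 -m handwheel '[{"delta_pos":[0.2,2.5,0],"yaw":0},{"delta_pos":[0.2,2.5,0],"yaw":0},{"delta_pos":[0.2,2.5,0],"yaw":0},{"delta_pos":[0.2,2.5,0],"yaw":0},{"delta_pos":[0.1,2.5,0],"yaw":0},{"delta_pos":[0.1,2.5,0],"yaw":0},{"delta_pos":[0,2.5,0],"yaw":0},{"delta_pos":[0,2,0],"yaw":0},{"delta_pos":[0,1.5,0],"yaw":0},{"delta_pos":[0,1.1,0],"yaw":0}]'
python3 -m handwheel '[{"delta_pos":[0,0.5,0],"yaw":0},{"delta_pos":[0,0,0],"yaw":0},{"delta_pos":[0,0,0],"yaw":0}]'
python3 - <<'E'
from h import *
p,W,T=wc();np.savez("w3.npz",W=W,c=p["color"],T=T)
g=T[:3,3]; print("tcp in unit",unitframe(g),np.degrees(status.read_state()["tool_rot"][2])-180)
L=(W-g)@T[:3,:3]
q=L[(np.abs(L[...,1])<40)&(L[...,2]<45)&(L[...,0]>10)]
print("lip end x",np.percentile(q[:,0],[50,99,100]))
P=get_image("top");save(P,"t3");Wt=cloud(P);U=unitframe(Wt).reshape(-1,3)
m=(np.abs(U[:,2])<5)&(np.abs(U[:,0])<95)&(np.abs(U[:,1])<130);q=U[m];print("unit top extents",q[:,:2].min(0),q[:,:2].max(0))
m=(U[:,2]>15)&(U[:,2]<32)&(np.abs(U[:,0]+62)<12)&(U[:,1]>-20);q=U[m];print("guard",m.sum(),q.min(0),q.max(0),np.median(q,0))
cv2.imwrite("pics/t3.png",cv2.resize(P["color"][100:280,60:300,::-1],(800,600)))
E
```

```text
clock: 6.27
eef_pos: [633.7, -209.2, 219.2]
tool_rot: [-3.141, 0.004, 2.932]
force: [-0.6, -0.7, -2.7]
width: 27.5
gripper_force: 59.6
clock: 7.1
eef_pos: [646.4, -5.0, 215.1]
tool_rot: [3.141, -0.003, 2.873]
force: [-0.3, 0.8, -4.3]
width: 27.4
gripper_force: 59.5
clock: 7.93
eef_pos: [655.7, 216.1, 215.2]
tool_rot: [3.141, -0.003, 2.875]
force: [-0.4, 0.2, -3.0]
width: 27.0
gripper_force: 59.6
clock: 8.18
eef_pos: [657.5, 215.9, 216.1]
tool_rot: [-3.14, 0.0, 2.871]
force: [0.2, -0.5, -2.6]
width: 27.4
gripper_force: 59.6
tcp in unit [101.4883332   43.62088258 106.07336738] -15.576451916896104
lip end x [ 44.46627128 113.06736015 118.27893705]
unit top extents [ -82.9158546  -120.62852116] [79.74426645 63.49647685]
guard 49 [-64.7066196  -19.56019642  21.20703016] [-60.70243531  57.83706088  30.17442004] [-62.59219235  18.82395726  25.86640247]
```

View pics/t3.png

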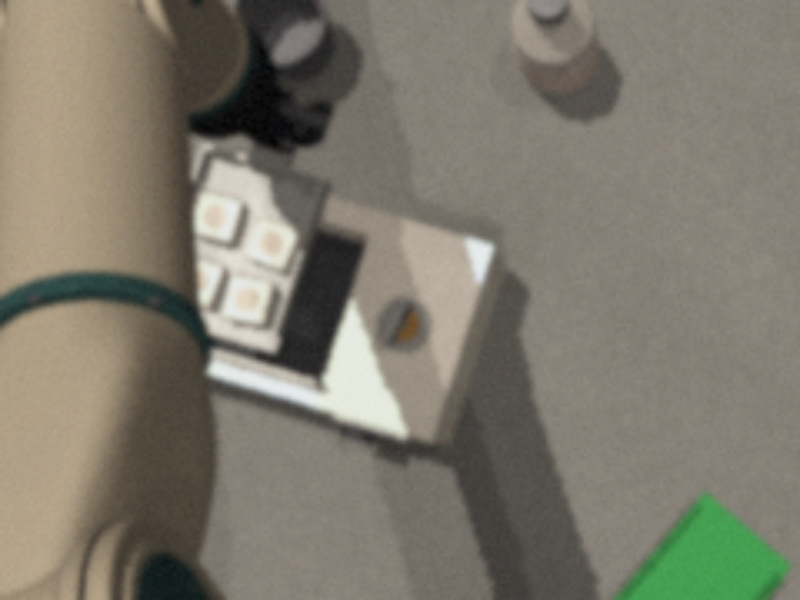

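```bash
python3 -m handwheel '[{"delta_pos":[-0.1,-0.35,-0.5],"yaw":0},{"delta_pos":[0,0,-1],"yaw":0},{"delta_pos":[0,0,-1.2],"yaw":0},{"delta_pos":[0,0,-1.2],"yaw":0},{"delta_pos":[0,0,-1.2],"yaw":0},{"delta_pos":[0,0,-0.9],"yaw":0},{"delta_pos":[0,0,-0.6],"yaw":0},{"delta_pos":[0,0,-0.2],"yaw":0},{"delta_pos":[0,0,0],"yaw":0}]'
python3 -m handwheel '[{"delta_pos":[-0.2,0.05,0],"yaw":0},{"delta_pos":[-0.2,0.05,0],"yaw":0},{"delta_pos":[-0.2,0.05,0],"yaw":0},{"delta_pos":[-0.2,0.05,0],"yaw":0},{"delta_pos":[-0.2,0.06,0],"yaw":0},{"delta_pos":[0,0,0],"yaw":0}]'
python3 - <<'E'
from h import *
s=status.read_state();print(unitframe(s["eef_pos"]))
E
```

```text
clock: 9.03
eef_pos: [656.1, 213.8, 147.5]
tool_rot: [-3.141, -0.001, 2.872]
force: [0.0, 0.3, -3.4]
width: 27.0
gripper_force: 59.5
clock: 9.53
eef_pos: [647.3, 216.2, 149.2]
tool_rot: [3.141, 0.002, 2.872]
force: [1.3, -1.2, -2.7]
width: 27.1
gripper_force: 59.6
[91.60345627 41.18645954 39.17242152]
```

```bash
python3 -m handwheel '[{"delta_pos":[-0.39,0.1,0],"yaw":0},{"delta_pos":[-0.25,0.07,0.65],"yaw":0},{"delta_pos":[-0.25,0.07,0.65],"yaw":0},{"delta_pos":[-0.3,0.08,0.62],"yaw":0},{"delta_pos":[-0.3,0.08,0.62],"yaw":0},{"delta_pos":[0,0,0],"yaw":0}]'
cat >> h.py <<'E'
def tilt(show=True):
    p,W,T=wc();L=(W-T[:3,3])@T[:3,:3]
    q=L[(np.abs(L[...,1])<38)&(L[...,0]>22)&(L[...,2]<150)]; h=-q[:,2]
    # side-wall tops at |y|~45-46 give tilt
    w=L[(np.abs(np.abs(L[...,1])-45.5)<1.6)&(L[...,0]>0)&(L[...,0]<120)&(L[...,2]>0)&(L[...,2]<130)]
    out=[]
    for x in range(0,120,8):
        k=w[np.abs(w[:,0]-x)<4]
        if len(k)>4: out.append((x,round(float(np.percentile(-k[:,2],85)),1)))
    k=np.array(out); print("unit tcp",np.round(unitframe(T[:3,3]),1),"walls",out)
    if len(k)>2: print("slope deg",np.degrees(np.arctan(np.polyfit(k[:,0],k[:,1],1)[0])))
    return p,L,T
E
python3 - <<'E'
from h import *
p,L,T=tilt();save(p,"w4")
E
```

```text
clock: 10.03
eef_pos: [634.6, 219.5, 176.2]
tool_rot: [3.14, 0.007, 2.872]
force: [6.1, -3.4, -1.3]
width: 27.4
gripper_force: 59.8
unit tcp [78.5 41.  66.2] walls [(16, -16.3), (24, -17.5), (32, -19.0), (40, -20.6), (48, -21.9), (56, -23.4), (64, -24.9), (72, -26.4), (80, -27.9), (88, -29.3), (96, -30.9), (104, -32.2), (112, -33.6)]
slope deg -10.353320043929447
```

View pics/w4.png

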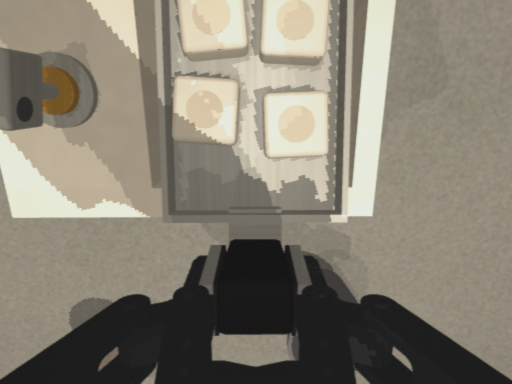

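```bash
python3 -m handwheel '[{"delta_pos":[-0.35,0.1,0.6],"yaw":0},{"delta_pos":[-0.35,0.1,0.6],"yaw":0},{"delta_pos":[-0.4,0.11,0.56],"yaw":0},{"delta_pos":[-0.4,0.11,0.56],"yaw":0},{"delta_pos":[0,0,0],"yaw":0},{"delta_pos":[0.77,-0.2,0],"yaw":0},{"delta_pos":[0,0,-0.8],"yaw":0},{"delta_pos":[0,0,-1.2],"yaw":0},{"delta_pos":[0,0,-1],"yaw":0},{"delta_pos":[0,0,0],"yaw":0}]'
python3 - <<'E'
from h import *
p,L,T=tilt();save(p,"w5")
E
```

```text
clock: 10.92
eef_pos: [621.0, 222.1, 162.4]
tool_rot: [-3.137, -0.007, 2.872]
force: [-1.6, 0.7, -4.1]
width: 27.2
gripper_force: 59.6
unit tcp [64.7 39.9 52.4] walls [(8, -18.9), (16, -20.9), (24, -23.9), (32, -26.7), (40, -29.7), (48, -32.8), (56, -35.7), (64, -38.6), (72, -41.7), (80, -44.6), (88, -47.5), (96, -50.6), (104, -53.4), (112, -56.4)]
slope deg -20.140928344855357
```

```bash
python3 -m handwheel '[{"delta_pos":[-0.5,0.13,0],"yaw":0},{"delta_pos":[-0.45,0.12,0.52],"yaw":0},{"delta_pos":[-0.45,0.12,0.52],"yaw":0},{"delta_pos":[-0.49,0.13,0.48],"yaw":0},{"delta_pos":[-0.49,0.14,0.48],"yaw":0},{"delta_pos":[-0.52,0.14,0.44],"yaw":0},{"delta_pos":[-0.52,0.15,0.44],"yaw":0},{"delta_pos":[-0.57,0.15,0.38],"yaw":0},{"delta_pos":[-0.57,0.16,0.38],"yaw":0},{"delta_pos":[0,0,0],"yaw":0}]'
python3 -m handwheel '[{"delta_pos":[-0.59,0.16,0.33],"yaw":0},{"delta_pos":[-0.59,0.17,0.33],"yaw":0},{"delta_pos":[-0.61,0.17,0.28],"yaw":0},{"delta_pos":[-0.61,0.17,0.28],"yaw":0},{"delta_pos":[0,0,0],"yaw":0},{"delta_pos":[0,0,0],"yaw":0}]'
python3 - <<'E'
from h import *
p,L,T=tilt();save(p,"w6")
E
```

```text
clock: 11.8
eef_pos: [578.1, 235.6, 204.6]
tool_rot: [3.141, 0.001, 2.873]
force: [4.5, -2.5, -2.3]
width: 27.3
gripper_force: 59.5
clock: 12.3
eef_pos: [554.6, 242.0, 215.8]
tool_rot: [3.141, -0.0, 2.872]
force: [4.2, -1.6, -1.5]
width: 27.4
gripper_force: 59.4
unit tcp [ -4.6  41.3 105.8] walls [(0, -38.3), (8, -44.7), (16, -54.7), (24, -64.7), (32, -74.6), (40, -85.0), (48, -95.2), (56, -79.0), (64, -96.6), (72, -105.8)]
slope deg -42.13554889385937
```

View pics/w6.png

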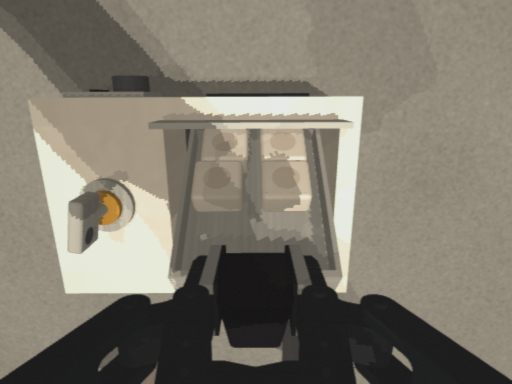

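```bash
python3 -m handwheel '[{"delta_pos":[0.87,-0.24,0],"yaw":0},{"delta_pos":[0.87,-0.24,0.2],"yaw":0},{"delta_pos":[0.87,-0.24,0.3],"yaw":0},{"delta_pos":[0.87,-0.24,0.3],"yaw":0},{"delta_pos":[0.87,-0.24,0.2],"yaw":0},{"delta_pos":[0,0,0],"yaw":0},{"delta_pos":[0,0,0],"yaw":0},{"delta_pos":[0,0,0],"yaw":0},{"delta_pos":[0,0,0],"yaw":0},{"delta_pos":[0,0,0],"yaw":0}]'
python3 - <<'E'
from h import *
p,L,T=tilt();save(p,"w7")
E
```

```text
clock: 13.18
eef_pos: [597.5, 230.1, 225.4]
tool_rot: [-3.142, -0.001, 2.872]
force: [-1.0, 0.5, -2.9]
width: 27.4
gripper_force: 59.5
unit tcp [ 39.9  41.2 115.4] walls [(0, -38.0), (8, -44.2), (16, -54.4), (24, -64.1), (32, -74.4), (40, -84.3), (48, -94.2), (56, -102.8), (104, -88.7), (112, -115.2)]
slope deg -29.950705516099465
```

View pics/w7.png

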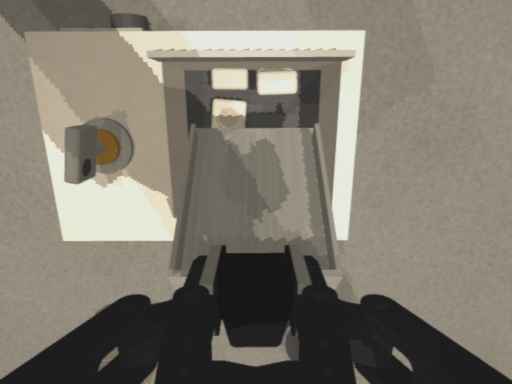

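```bash
python3 -m handwheel '[{"delta_pos":[0,0,1.5],"yaw":0},{"delta_pos":[0,0,2.5],"yaw":0},{"delta_pos":[0,0,2.5],"yaw":0},{"delta_pos":[0,0,2],"yaw":0},{"delta_pos":[0,0,1.5],"yaw":0},{"delta_pos":[0,0,0],"yaw":0}]'
python3 -m handwheel '[{"delta_pos":[0,-1.5,0],"yaw":0},{"delta_pos":[-0.5,-3,0],"yaw":0.01},{"delta_pos":[-0.5,-3,0],"yaw":0.01},{"delta_pos":[-0.5,-3,0],"yaw":0.01},{"delta_pos":[-0.5,-3,0],"yaw":0.01},{"delta_pos":[-0.5,-3,0],"yaw":0.01},{"delta_pos":[-0.5,-3,0],"yaw":0.01},{"delta_pos":[-0.5,-3,0],"yaw":0}]'
python3 -m handwheel '[{"delta_pos":[-0.5,-3,0],"yaw":0},{"delta_pos":[-0.5,-3,0],"yaw":0},{"delta_pos":[-0.5,-3,0],"yaw":0},{"delta_pos":[-0.5,-3,0],"yaw":0},{"delta_pos":[-0.5,-3,0],"yaw":0},{"delta_pos":[0,-3,0],"yaw":0},{"delta_pos":[0,-1.5,0],"yaw":0},{"delta_pos":[0,0,0],"yaw":0},{"delta_pos":[0,0,0],"yaw":0}]'
python3 - <<'E'
from h import *
p,L,T=tilt();print(T[:3,3])
P=get_image("top");cv2.imwrite("pics/t8.png",cv2.resize(P["color"][100:280,60:300,::-1],(800,600),interpolation=cv2.INTER_CUBIC))
for b in models.boxes_of(P,"tab1"): print(b)
U=unitframe(cloud(P)).reshape(-1,3);m=(np.abs(U[:,0])<58)&(np.abs(U[:,1]-40)<63)&(U[:,2]<-10);print(m.sum(),np.percentile(U[m][:,2],[2,25,50,75,98]))
E
```

```text
clock: 13.73
eef_pos: [599.7, 230.5, 329.4]
tool_rot: [3.137, 0.005, 2.872]
force: [1.3, 0.6, -1.6]
width: 27.4
gripper_force: 59.8
clock: 14.4
eef_pos: [561.3, 2.3, 323.9]
tool_rot: [-3.14, -0.003, 2.932]
force: [0.4, -0.2, -2.3]
width: 27.2
gripper_force: 59.7
clock: 15.15
eef_pos: [536.5, -191.6, 324.0]
tool_rot: [-3.142, -0.003, 2.929]
force: [1.5, 0.4, -1.3]
width: 27.1
gripper_force: 59.8
unit tcp [  93.8 -381.5  214. ] walls [(0, -37.3), (8, -43.9), (16, -54.3), (24, -64.1), (32, -73.9), (40, -84.1), (48, -94.7), (56, -103.2)]
slope deg -50.47579915345361
[ 536.45466221 -191.64589871  323.99146525]
{'rect': [145.6, 188.9, 159.2, 200.1], 'score': 0.55}
{'rect': [125.6, 194.2, 139.7, 206.2], 'score': 0.53}
{'rect': [141.6, 202.2, 152.7, 213.2], 'score': 0.5}
1657 [-84.5456644  -80.92312688 -78.86950021 -75.63419093 -16.761313  ]
```

View pics/t8.png

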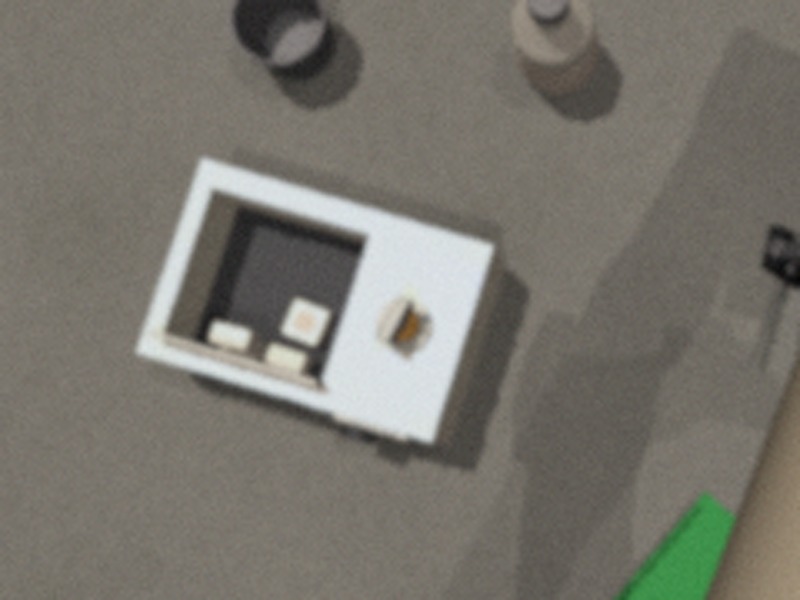

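```bash
python3 - <<'E'
from h import *
P=get_image("top");U=unitframe(cloud(P))
for r in([146,189,159,200],[126,194,140,206],[142,202,153,213]):
    q=U[r[1]:r[3],r[0]:r[2]].reshape(-1,3);q=q[(q[:,2]<-5)&(np.abs(q[:,0])<59)];print(np.round(np.percentile(q,[10,50,90],axis=0),0).tolist())
P=get_image("scene");
for b in models.boxes_of(P,"tab1"): print(np.round(b["rect"]),b["score"])
p=P["color"][120:230,290:440,::-1];cv2.imwrite("pics/s9.png",cv2.resize(p,(750,550),interpolation=cv2.INTER_CUBIC))
U=unitframe(cloud(P)).reshape(-1,3);m=(np.abs(U[:,0])<58)&(np.abs(U[:,1]-40)<63)&(U[:,2]<-10)&(P["color"].reshape(-1,3).min(1)>110);print(m.sum(),np.round(U[m][::12]).tolist())
E
```

```text
[[-24.0, 4.0, -80.0], [-12.0, 18.0, -64.0], [-0.0, 31.0, -61.0]]
[[-54.0, 44.0, -81.0], [-42.0, 58.0, -43.0], [-29.0, 74.0, -15.0]]
[[-57.0, 5.0, -80.0], [-47.0, 18.0, -51.0], [-38.0, 30.0, -47.0]]
[373. 153. 390. 167.] 0.55
441 [[-58.0, -10.0, -11.0], [-57.0, 44.0, -19.0], [-47.0, 46.0, -13.0], [-57.0, -3.0, -24.0], [-45.0, 61.0, -15.0], [-42.0, 56.0, -16.0], [-38.0, 47.0, -15.0], [-42.0, 44.0, -22.0], [-36.0, 73.0, -18.0], [-36.0, 66.0, -21.0], [-37.0, 70.0, -26.0], [-34.0, 64.0, -26.0], [-53.0, 29.0, -47.0], [-37.0, 71.0, -33.0], [-50.0, 28.0, -47.0], [-40.0, 73.0, -39.0], [-52.0, 32.0, -53.0], [-57.0, 91.0, -60.0], [-45.0, 30.0, -50.0], [-38.0, 73.0, -44.0], [-43.0, 30.0, -52.0], [-43.0, 31.0, -55.0], [-43.0, 26.0, -59.0], [-44.0, 27.0, -63.0], [-40.0, 29.0, -63.0], [-41.0, 28.0, -69.0], [-29.0, 19.0, -60.0], [-29.0, 11.0, -63.0], [-25.0, 5.0, -63.0], [-32.0, 2.0, -73.0], [-17.0, 30.0, -60.0], [-15.0, 29.0, -61.0], [-13.0, 27.0, -63.0], [-11.0, 24.0, -64.0], [-8.0, 18.0, -65.0], [-5.0, 15.0, -66.0], [-16.0, 54.0, -78.0]]
```

View pics/s9.png

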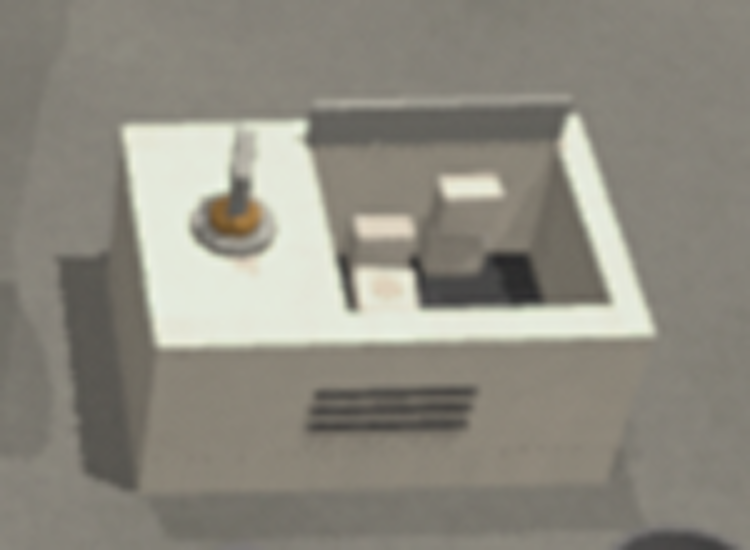

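```bash
python3 -m handwheel '[{"delta_pos":[0,0,-2],"yaw":0},{"delta_pos":[0,0,-3.2],"yaw":0},{"delta_pos":[0,0,-3.2],"yaw":0},{"delta_pos":[0,0,-3.2],"yaw":0},{"delta_pos":[0,0,-2.6],"yaw":0},{"delta_pos":[0,0,-2],"yaw":0},{"delta_pos":[0,0,-1.5],"yaw":0},{"delta_pos":[0,0,-0.8],"yaw":0},{"delta_pos":[0,0,0],"yaw":0}]'
python3 -m handwheel '[{"delta_pos":[0,0,-0.5],"yaw":0},{"delta_pos":[0,0,-0.5],"yaw":0},{"delta_pos":[0.2,-0.04,-0.4],"yaw":0},{"delta_pos":[0.65,-0.13,-0.3],"yaw":0},{"delta_pos":[0.65,-0.13,-0.3],"yaw":0},{"delta_pos":[0.62,-0.13,-0.33],"yaw":0},{"delta_pos":[0.62,-0.13,-0.33],"yaw":0},{"delta_pos":[0.6,-0.13,-0.38],"yaw":0},{"delta_pos":[0.6,-0.13,-0.38],"yaw":0},{"delta_pos":[0,0,0],"yaw":0}]'
python3 - <<'E'
from h import *
p,L,T=tilt();print(T[:3,3])
E
```

```text
clock: 16.2
eef_pos: [537.2, -189.4, 138.9]
tool_rot: [3.141, -0.003, 2.933]
force: [-0.3, 0.1, -2.8]
width: 27.4
gripper_force: 59.8
clock: 17.03
eef_pos: [580.5, -199.4, 107.8]
tool_rot: [-3.141, 0.005, 2.932]
force: [2.7, -1.1, 6.0]
width: 27.2
gripper_force: 62.1
unit tcp [ 138.3 -377.1   -2.2] walls [(0, -22.1), (8, -25.6), (16, -31.5), (24, -36.6), (32, -41.9), (40, -47.3), (48, -52.7), (56, -58.2), (64, -63.7), (72, -69.1), (80, -74.7), (88, -80.0), (96, -86.0), (104, -107.1), (112, -107.1)]
slope deg -36.92061163443903
[ 580.5164714  -199.38675071  107.82013312]
```

```bash
python3 -m handwheel '[{"delta_pos":[0.55,-0.11,-0.43],"yaw":0},{"delta_pos":[0.55,-0.11,-0.43],"yaw":0},{"delta_pos":[0.5,-0.1,-0.48],"yaw":0},{"delta_pos":[0.5,-0.1,-0.48],"yaw":0},{"delta_pos":[0.46,-0.1,-0.52],"yaw":0},{"delta_pos":[0.46,-0.1,-0.52],"yaw":0},{"delta_pos":[0.41,-0.09,-0.56],"yaw":0},{"delta_pos":[0.41,-0.09,-0.56],"yaw":0},{"delta_pos":[0,0,0],"yaw":0}]'
python3 -m handwheel '[{"delta_pos":[0.36,-0.08,-0.6],"yaw":0},{"delta_pos":[0.36,-0.08,-0.6],"yaw":0},{"delta_pos":[0.31,-0.06,-0.62],"yaw":0},{"delta_pos":[0.31,-0.06,-0.62],"yaw":0},{"delta_pos":[0.25,-0.05,-0.55],"yaw":0},{"delta_pos":[0.25,-0.05,-0.55],"yaw":0},{"delta_pos":[0,0,0],"yaw":0},{"delta_pos":[0,0,0],"yaw":0}]'
python3 - <<'E'
from h import *
p,L,T=tilt();print(T[:3,3])
E
```

```text
clock: 17.83
eef_pos: [618.4, -207.4, 67.5]
tool_rot: [-3.141, 0.005, 2.932]
force: [3.7, -1.3, 5.1]
width: 27.6
gripper_force: 62.9
clock: 18.5
eef_pos: [634.5, -210.5, 32.5]
tool_rot: [3.142, 0.0, 2.932]
force: [-1.6, 0.2, 13.0]
width: 27.2
gripper_force: 60.9
unit tcp [ 193.3 -373.4  -77.5] walls [(0, -32.5), (8, -32.4), (16, -12.4), (24, -12.8), (32, -12.6), (40, -12.7), (48, -12.7), (56, -12.8), (64, -12.6), (72, -12.7), (80, -12.7), (88, -12.7), (96, -12.6), (104, -12.7), (112, -12.7)]
slope deg 6.519801751656982
[ 634.47757248 -210.51276001   32.53122481]
```

```bash
python3 -m handwheel '[{"delta_pos":[0,0,0],"yaw":0},{"delta_pos":[0,0,0],"yaw":0},{"delta_pos":[0,0,0],"yaw":0},{"delta_pos":[0,0,0],"yaw":0},{"delta_pos":[0,0,0],"yaw":0},{"delta_pos":[0,0,0],"yaw":0},{"delta_pos":[0,0,1],"yaw":0},{"delta_pos":[0,0,2],"yaw":0},{"delta_pos":[0,0,3],"yaw":0}]' 1
python3 -m handwheel '[{"delta_pos":[0,0,3.5],"yaw":0},{"delta_pos":[0,0,3.5],"yaw":0},{"delta_pos":[0,0,3.5],"yaw":0},{"delta_pos":[0,0,3.5],"yaw":0},{"delta_pos":[-0.4,3.2,1],"yaw":0},{"delta_pos":[-0.4,3.2,0],"yaw":0},{"delta_pos":[-0.4,3.2,0],"yaw":0},{"delta_pos":[-0.4,3.2,0],"yaw":0},{"delta_pos":[-0.4,3.2,0],"yaw":0},{"delta_pos":[-0.4,3.2,0],"yaw":0}]'
python3 -m handwheel '[{"delta_pos":[-0.4,3.2,0],"yaw":0},{"delta_pos":[-0.4,3.2,0],"yaw":0},{"delta_pos":[-0.4,3.2,0],"yaw":0},{"delta_pos":[0,3.2,0],"yaw":0},{"delta_pos":[0,0,0],"yaw":0},{"delta_pos":[0,0,0],"yaw":0}]'
python3 - <<'E'
from h import *
p,W,T=wc();save(p,"w10");U=unitframe(W).reshape(-1,3);print(T[:3,3],np.round(status.read_state()["qpos"],2))
m=(np.abs(U[:,0])<80)&(np.abs(U[:,1])<120)&(np.abs(U[:,2])<5);q=U[m];print("top z",np.median(q[:,2]),q[:,:2].min(0),q[:,:2].max(0))
m=(np.abs(U[:,0])<40)&(np.abs(U[:,1]+72)<40)&(U[:,2]>44)&(U[:,2]<58);q=U[m]
Pw=W.reshape(-1,3)[m]
print("bow top",m.sum(),q.mean(0),[cv2.minAreaRect(a[:,:2].astype(np.float32)) for a in(q,Pw)],np.median(q[:,2]))
P=get_image("top");V=cloud(P).reshape(-1,3);
def bx(a):return (V[:,0]>a[0])&(V[:,0]<a[1])&(V[:,1]>a[2])&(V[:,1]<a[3])&(V[:,2]>a[4])&(V[:,2]<a[5])
m=bx((480,660,-290,-130,14,30));print("tray",cv2.minAreaRect(V[m][:,:2].astype(np.float32)),np.median(V[bx((520,570,-210,-180,-5,30))][:,2]))
E
```

```text
clock: 19.3
eef_pos: [632.3, -209.6, 89.8]
tool_rot: [3.141, -0.005, 2.932]
force: [1.0, 0.9, 0.1]
width: 85.5
gripper_force: 0.0
clock: 20.13
eef_pos: [609.9, -16.9, 242.1]
tool_rot: [3.141, 0.001, 2.931]
force: [1.0, 0.2, 0.0]
width: 85.4
gripper_force: 0.0
clock: 20.63
eef_pos: [597.9, 112.8, 241.7]
tool_rot: [3.14, -0.0, 2.937]
force: [0.2, -0.6, -0.3]
width: 85.6
gripper_force: 0.0
[597.89490523 112.7548737  241.68737995] [-0.34  0.56  0.17  1.63 -0.11  0.96  1.24]
top z -0.5980749995443375 [ -79.9869703  -119.99774116] [ 79.89110365 119.90163226]
bow top 881 [ -0.77835693 -73.55899473  51.06927977] [((-0.4436511993408203, -73.60198974609375), (10.375211715698242, 35.937957763671875), 79.95020294189453), ((527.9031982421875, 130.1934356689453), (10.37521743774414, 35.937950134277344), 64.45018768310547)] 51.1143015256157
tray ((567.5096435546875, -194.75486755371094), (94.47355651855469, 129.04632568359375), 77.9644775390625) 3.0240405088820808
```

View pics/w10.png

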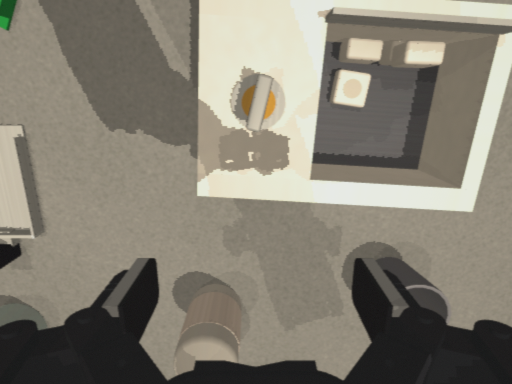

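```bash
python3 -m handwheel '[{"delta_pos":[-1.5,0.4,0],"yaw":-0.06},{"delta_pos":[-2,0.47,0],"yaw":-0.06},{"delta_pos":[-2,0.5,0],"yaw":-0.06},{"delta_pos":[-1.5,0.4,0],"yaw":-0.056},{"delta_pos":[0,0,-1.5],"yaw":0},{"delta_pos":[0,0,-2],"yaw":0},{"delta_pos":[0,0,-1.5],"yaw":0},{"delta_pos":[0,0,0],"yaw":0},{"delta_pos":[0,0,0],"yaw":0}]'
python3 - <<'E'
from h import *
s=status.read_state();print(s["eef_pos"],s["tool_rot"])
E
```

```text
clock: 21.48
eef_pos: [528.3, 125.7, 191.1]
tool_rot: [-3.14, -0.001, 2.693]
force: [0.1, 0.1, -0.2]
width: 85.3
gripper_force: 0.0
[528.29026059 125.6554545  191.07799697] [-3.14026836e+00 -5.30400879e-04  2.69316264e+00]
```

```bash
python3 -m handwheel '[{"delta_pos":[0,0.47,-1],"yaw":0},{"delta_pos":[0,0,-1.5],"yaw":0},{"delta_pos":[0,0,-1.5],"yaw":0},{"delta_pos":[0,0,-1.2],"yaw":0},{"delta_pos":[0,0,-0.6],"yaw":0},{"delta_pos":[0,0,0],"yaw":0},{"delta_pos":[0,0,0],"yaw":0}]'
python3 -m handwheel '[{"delta_pos":[0,0,0],"yaw":0},{"delta_pos":[0,0,0],"yaw":0},{"delta_pos":[0,0,0],"yaw":0},{"delta_pos":[0,0,0],"yaw":0},{"delta_pos":[0,0,0],"yaw":0},{"delta_pos":[0,0,0],"yaw":0},{"delta_pos":[0,0,0],"yaw":0},{"delta_pos":[0,0,0],"yaw":0},{"delta_pos":[0,0,0],"yaw":0}]' -1
```

```text
clock: 22.07
eef_pos: [528.8, 132.1, 133.4]
tool_rot: [3.141, 0.0, 2.696]
force: [0.3, -0.2, 0.2]
width: 85.3
gripper_force: 0.0
clock: 22.82
eef_pos: [527.6, 130.4, 133.5]
tool_rot: [-3.139, -0.001, 2.695]
force: [-3.0, -4.0, 6.2]
width: 9.0
gripper_force: 59.4
```

```bash
python3 -m handwheel '[{"delta_pos":[0,0,0],"yaw":-0.06},{"delta_pos":[0,0,0],"yaw":-0.1},{"delta_pos":[0,0,0],"yaw":-0.1},{"delta_pos":[0,0,0],"yaw":-0.1},{"delta_pos":[0,0,0],"yaw":-0.1},{"delta_pos":[0,0,0],"yaw":-0.1},{"delta_pos":[0,0,0],"yaw":-0.1},{"delta_pos":[0,0,0],"yaw":-0.1},{"delta_pos":[0,0,0],"yaw":-0.1},{"delta_pos":[0,0,0],"yaw":-0.1}]'
python3 -m handwheel '[{"delta_pos":[0,0,0],"yaw":-0.1},{"delta_pos":[0,0,0],"yaw":-0.1},{"delta_pos":[0,0,0],"yaw":-0.06},{"delta_pos":[0,0,0],"yaw":-0.04},{"delta_pos":[0,0,0],"yaw":-0.04},{"delta_pos":[0,0,0],"yaw":0},{"delta_pos":[0,0,0],"yaw":0},{"delta_pos":[0,0,0],"yaw":0}]'
python3 - <<'E'
from h import *
s=status.read_state();print(s["torque"],s["force"],s["tool_rot"],s["eef_pos"])
E
```

```text
clock: 23.65
eef_pos: [528.5, 131.1, 133.5]
tool_rot: [3.141, 0.001, 1.73]
force: [-0.1, -2.6, 2.3]
width: 8.9
gripper_force: 58.9
clock: 24.32
eef_pos: [528.8, 131.1, 133.5]
tool_rot: [3.14, 0.002, 1.4]
force: [-0.6, -5.1, 5.7]
width: 9.2
gripper_force: 87.2
[-1.07764281  0.05285613  1.87254533] [-0.60288478 -5.14484569  5.69318626] [3.14021191e+00 1.50245323e-03 1.39969445e+00] [528.83642622 131.11858769 133.53508889]
```

```bash
python3 -m handwheel '[{"delta_pos":[0,0,0],"yaw":0},{"delta_pos":[0,0,0],"yaw":0},{"delta_pos":[0,0,0],"yaw":0},{"delta_pos":[0,0,0],"yaw":0},{"delta_pos":[0,0,0],"yaw":0},{"delta_pos":[0,0,0],"yaw":0},{"delta_pos":[0,0,1.5],"yaw":0},{"delta_pos":[0,0,2.5],"yaw":0},{"delta_pos":[0,0,3],"yaw":0},{"delta_pos":[0,0,3.5],"yaw":0}]' 1
python3 -m handwheel '[{"delta_pos":[0,-2,2],"yaw":0},{"delta_pos":[0,-3,0],"yaw":0},{"delta_pos":[0,-2,0],"yaw":0},{"delta_pos":[0,0,0],"yaw":0},{"delta_pos":[0,0,0],"yaw":0},{"delta_pos":[0,0,0],"yaw":0}]'
python3 - <<'E'
from h import *
p,W,T=wc();save(p,"w11");U=unitframe(W).reshape(-1,3);print(T[:3,3],status.read_state()["tool_rot"])
m=(np.abs(U[:,0])<40)&(np.abs(U[:,1]+72)<40)&(U[:,2]>44)&(U[:,2]<58);q=U[m];print(m.sum(),cv2.minAreaRect(q[:,:2].astype(np.float32)) if m.sum()>5 else 0)
P=get_image("scene");cv2.imwrite("pics/s11.png",cv2.resize(P["color"][...,::-1],(768,576)))
V=unitframe(cloud(P)).reshape(-1,3);m=(np.abs(V[:,0])<40)&(np.abs(V[:,1]+72)<40)&(V[:,2]>44)&(V[:,2]<58);q=V[m];print(m.sum(),cv2.minAreaRect(q[:,:2].astype(np.float32)) if m.sum()>5 else 0)
E
```

```text
clock: 25.15
eef_pos: [527.2, 131.9, 238.2]
tool_rot: [-3.139, 0.001, 1.395]
force: [0.6, 1.2, -0.2]
width: 85.6
gripper_force: 0.0
clock: 25.65
eef_pos: [528.2, 63.0, 257.9]
tool_rot: [-3.141, -0.001, 1.396]
force: [-0.2, 1.0, 0.7]
width: 85.5
gripper_force: 0.0
[528.19564567  62.99937339 257.89223509] [-3.14075438e+00 -7.04899987e-04  1.39701519e+00]
763 ((-0.587559700012207, -73.35337829589844), (10.199660301208496, 35.83750915527344), 10.106538772583008)
67 ((1.744412899017334, -73.49028015136719), (13.65262508392334, 36.54033660888672), 9.829988479614258)
```

View pics/s11.png

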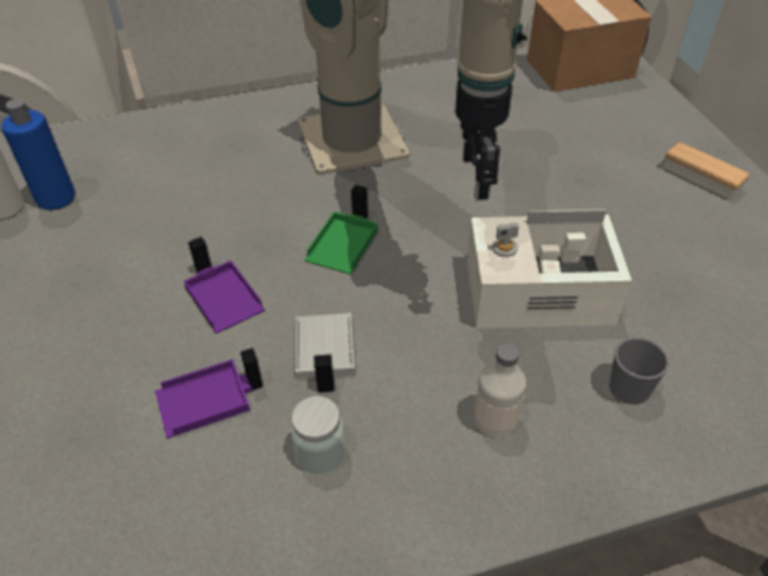

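```bash
python3 -c "
from cell import ctrl;print(ctrl.finish_job())"
```

```text
the job is handed in; nothing more can be done
None
```

The job is handed in, though no verdict came back: all four tablets are in the hopper, the empty tray is flat and released on the counter, the key is clockwise at its stop (about 80°), and the bottle, cup and jar were not touched.

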